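Snap the lid shut on a pail of fixings

ROBOT

A 6-joint arm with a two-finger parallel gripper is mounted at the origin on the work surface. World frame = base frame: x ahead of the robot, y to its left, z up, the work surface at z = 0. Lengths are in m, angles in rad, forces in N, time in s.
With the tool pointing down it reaches from about 0.3 to 0.875 m from the base axis. Payload 6.4 kg.
Tool frame: the origin (TCP) lies at the very end of the fingers, on their centre line; the grasp point (between the pads) lies 19 mm behind it; z points along the fingers, y is the direction in which the jaws open and shut (so a half turn about z gives the same grasp; the last joint's range is limited). The gripper opens to 85 mm and grips with 20 to 120 N. Pads are 22 mm wide; open, the fingers measure 114 mm over their backs; the gripper's body (76 mm by 85 mm) begins 54 mm behind the grasp point. The pads swing forward as they close: fully open they stand 13 mm farther back than shut.
Start: joints at [0.939, 0.181, 1.607, -0, 1.354, -0.206], TCP at [0.237, 0.524, 0.209] pointing down, gripper open.
Joint ranges: [-2.99, 2.99], [-0.89, 2.07], [0.3, 2.58], [-1.14, 4.28], [0, 2.63], [-3.12, 3.12]. Speed limits (rad/s): [2.57, 2.57, 3.01, 3.14, 3.14, 3.14].

INTERFACE

Orientations are given as a unit quaternion [w, x, y, z].
In Python, from bench import telemetry, imaging, ctrl gives the robot as it stands.
- The arm moves only by the shell command python3 -m pendant 'ROWS' [OPENING]. ROWS is JSON, a list that holds one entry, the list of rows, each a list of 6 numbers: the shift along the tool's x, y, z in units of 200 mm (1.0 is 200 mm), then the turn, a rotation vector about the tool's x, y, z in units of pi rad (1.0 is pi rad). In form: [[[tx, ty, tz, rx, ry, rz], ...]]. A call has 1 to 12 rows; each row shifts and turns the pose as measured when the row begins, along the tool's axes as they then stand; what a row does not reach is not made up. A row lasts 1/8 s, in which the tool goes at most 62.5 mm and 10.7 degrees, less where a joint would pass 70% of its speed; a pose out of reach is approached as far as the arm can. A call with a number of a shift or a turn outside -1 to 1 is refused whole. A call with a gripper value outside its range is refused whole. OPENING is the closure, from 0 (fully open) to 1 (shut), set as the call begins (- or left out, the last holds). The fingers move at their own pace and stop on an object; the grip force is fixed at half the most. Time passes only in rows, so rows that do not move let the fingers close. It gives the time, the measured TCP pose, the force and the opening at its end, in the units of the state.
- telemetry.get_obs(): the state, without advancing time (a new reading comes with each control period).
- imaging.camera(name): name is "scene" or "top" or "wrist"; returns a dict with "pixels" (400x640x3 uint8, blue, green, red), "vfov" (degrees; the focal length in pixels is half the picture's height over the tangent of half this angle, whatever the lens; pixels are square), "cx", "cy" (the principal point, pixels), "R" (3x3) and "t" (3): a world point X has camera coordinates R X + t. Camera axes: x right, y down, z forward; pixel columns grow to the right and rows downward; lengths in m; the calibration is good to about 2 mm. A picture is of the moment at which its call begins. There is no depth.
- ctrl.hand_in(): hands the job in, once; it reports no verdict.
The state is a dict: "time_s": time; "q": joint angles; "dq": joint speeds; "joint_efforts": joint torques, N m; "eef_pos": TCP position; "eef_rot": TCP orientation; "wrist_force": force on the tool from outside, world axes, zero at the start; "torque": the same for the moment, N m; "opening": opening from 0.0 (shut) to 1.0 (fully open).
Only numpy, scipy, OpenCV 4.12 (cv2) and the standard library are available. Lean on these libraries where they do the work, as an engineer would, in place of code of your own. Each camera call takes 0.05 s, during which the arm holds its last target.

TASK

The lid of the white pail on the packing bench has only been laid on: with the fingertips, press its grey rim down all the way round, section by section, until every one of the six sections has clicked fully down. Leave the pail standing upright where it is, without lifting or shoving it about, do not disturb the other things on the bench, and finish clear of the pail.

Things in the scene. Friction and masses are not known exactly. Their poses are not given: they have to be found in the camera images.
- pail: White plastic pail full of fixings, 2 to 3.5 kg, standing loose on the bench: 182 mm across the lid's rim, 134 mm high with the lid snapped home. Origin: centre of its underside, z up along its axis. A thin wire handle hangs down against its wall on the +x side of this frame and stays below the rim.
- lid_mid (a point): Middle of the grey lid's round centre panel (top face, on the pail's axis, 121 mm above the bench). The panel (73 mm radius) lies sunk, 13 mm below the shut rim; pressing it does nothing. Round it runs the lid's flat raised rim, 73.5 to 91 mm from the axis, cut by six 4 mm slits into six equal sections of 60 degrees (82 mm along the rim).
- sec0_top (a point): Top face of lid rim section 0, middle of its length and 16 mm width, 82 mm from the pail's axis, 0 degrees counter-clockwise (from above) from the pail's x axis. Its x axis points outward, z up. It moves with the section: 140 mm above the bench while the section stands open, 134 mm when it is shut.
- sec0 (a joint): How far lid rim section 0 has been pressed down, in m: 0 = standing open, 0.006 = clicked fully down. Resists with up to about 10 N over the first half of the travel, then snaps down by itself and stays; if let go before half-way it springs back up. May be pressed anywhere on the section's top; bottoms on the pail at 0.006.
- sec1_top (a point): Top face of lid rim section 1, middle of its length and 16 mm width, 82 mm from the pail's axis, 60 degrees counter-clockwise (from above) from the pail's x axis. Its x axis points outward, z up. It moves with the section: 140 mm above the bench while the section stands open, 134 mm when it is shut.
- sec1 (a joint): How far lid rim section 1 has been pressed down, in m: 0 = standing open, 0.006 = clicked fully down. Resists with up to about 10 N over the first half of the travel, then snaps down by itself and stays; if let go before half-way it springs back up. May be pressed anywhere on the section's top; bottoms on the pail at 0.006.
- sec2_top (a point): Top face of lid rim section 2, middle of its length and 16 mm width, 82 mm from the pail's axis, 120 degrees counter-clockwise (from above) from the pail's x axis. Its x axis points outward, z up. It moves with the section: 140 mm above the bench while the section stands open, 134 mm when it is shut.
- sec2 (a joint): How far lid rim section 2 has been pressed down, in m: 0 = standing open, 0.006 = clicked fully down. Resists with up to about 10 N over the first half of the travel, then snaps down by itself and stays; if let go before half-way it springs back up. May be pressed anywhere on the section's top; bottoms on the pail at 0.006.
- sec3_top (a point): Top face of lid rim section 3, middle of its length and 16 mm width, 82 mm from the pail's axis, 180 degrees counter-clockwise (from above) from the pail's x axis. Its x axis points outward, z up. It moves with the section: 140 mm above the bench while the section stands open, 134 mm when it is shut.
- sec3 (a joint): How far lid rim section 3 has been pressed down, in m: 0 = standing open, 0.006 = clicked fully down. Resists with up to about 10 N over the first half of the travel, then snaps down by itself and stays; if let go before half-way it springs back up. May be pressed anywhere on the section's top; bottoms on the pail at 0.006.
- sec4_top (a point): Top face of lid rim section 4, middle of its length and 16 mm width, 82 mm from the pail's axis, 240 degrees counter-clockwise (from above) from the pail's x axis. Its x axis points outward, z up. It moves with the section: 140 mm above the bench while the section stands open, 134 mm when it is shut.
- sec4 (a joint): How far lid rim section 4 has been pressed down, in m: 0 = standing open, 0.006 = clicked fully down. Resists with up to about 10 N over the first half of the travel, then snaps down by itself and stays; if let go before half-way it springs back up. May be pressed anywhere on the section's top; bottoms on the pail at 0.006.
- sec5_top (a point): Top face of lid rim section 5, middle of its length and 16 mm width, 82 mm from the pail's axis, 300 degrees counter-clockwise (from above) from the pail's x axis. Its x axis points outward, z up. It moves with the section: 140 mm above the bench while the section stands open, 134 mm when it is shut.
- sec5 (a joint): How far lid rim section 5 has been pressed down, in m: 0 = standing open, 0.006 = clicked fully down. Resists with up to about 10 N over the first half of the travel, then snaps down by itself and stays; if let go before half-way it springs back up. May be pressed anywhere on the section's top; bottoms on the pail at 0.006.
- bin_mid (a point): Blue open-fronted stock bin with brass nipples in it, 160 x 100 x 75 mm high, loose. A bystander. This point is its centre, half-way up.
- carton_mid (a point): Small closed cardboard carton, 130 x 90 x 70 mm high, loose. A bystander. This point is its centre, half-way up.
- tape_mid (a point): Roll of tan packing tape lying flat, 100 mm across, 48 mm high, loose. A bystander. This point is its centre, half-way up.
- coupling_mid (a point): Brass pipe coupling standing upright, 39 mm across, 48 mm high, loose. A bystander. This point is its centre, half-way up.
Mind the look-alikes: they are no part of the job. Several things have the shape of the pail; the one meant has the colours described above.

How it is judged:
By the outcome, as a careful person would: the job done as asked, in the order asked, and still so for the second after the job is handed in, with the robot touching nothing.
It also fails if it takes over 48 s, if anything falls off the work surface, if the arm or the gripper's body presses on something with over 40 N, if the wrist force passes 120 N, or if a joint passes its speed limit or range.

## Working session

There is one attempt and no reset: what is moved stays moved. The work goes in short steps, Python scripts to look and compute and a shell command to move; the robot and the scene stay as the last step left them, time stands still between calls to the robot, and variables do not carry over. Pictures are saved under pics/ and viewed, and the job is handed in when it is done.

```bash
mkdir -p pics; ls
python3 - <<'E'
from bench import telemetry, imaging, ctrl
import cv2
for n in ("scene","top","wrist"):
    c=imaging.camera(n); cv2.imwrite(f"pics/{n}0.png",c["pixels"]); print(n,c["vfov"],c["cx"],c["cy"],c["R"],c["t"])
print(telemetry.get_obs())
E
```

```text
pics
scene 44.88344939205432 318.3323163944889 190.76400543707308 [[-0.26803723  0.96339884  0.00432689]
 [ 0.79866208  0.22471136 -0.55825057]
 [-0.53879025 -0.14617621 -0.82966113]] [ 0.12590513 -0.37690715  1.66183464]
top 51.09582568079237 321.3693731206802 198.1760301261139 [[-0.07236509 -0.99737695 -0.00158717]
 [-0.97524097  0.07109225 -0.20940617]
 [ 0.20896972 -0.01360582 -0.97782746]] [0.04618818 0.57189051 0.90283884]
wrist 61.573667130619945 323.93057294432043 199.5432161783883 [[ 4.12474209e-01  9.10968838e-01 -8.96547612e-04]
 [ 8.65293236e-01 -3.91484817e-01  3.13061103e-01]
 [ 2.84837924e-01 -1.29905407e-01 -9.49732563e-01]] [-0.5738176  -0.04059146  0.38029388]
{'time_s': 0.15, 'q': array([ 9.38727575e-01,  1.81364236e-01,  1.60776995e+00, -2.13397317e-05,
        1.35379907e+00, -2.06299569e-01]), 'dq': array([ 0.00016245, -0.0016043 , -0.00332244, -0.00070672, -0.0012116 ,
       -0.00116748]), 'joint_efforts': array([-7.87361769e-04, -4.45260286e+01, -3.51691675e+01, -3.99934434e-04,
        5.90177006e-03, -9.93455558e-06]), 'eef_pos': array([0.2372067 , 0.52329893, 0.20819863]), 'eef_rot': array([-2.63306314e-04,  2.11277949e-01,  9.77425792e-01, -6.16506658e-04]), 'wrist_force': array([ 0.63109794, -0.39432303, -0.44590281]), 'torque': array([-0.07659803, -0.0245377 , -0.00630738]), 'opening': 1.0028068725551686}
```

View pics/scene0.png

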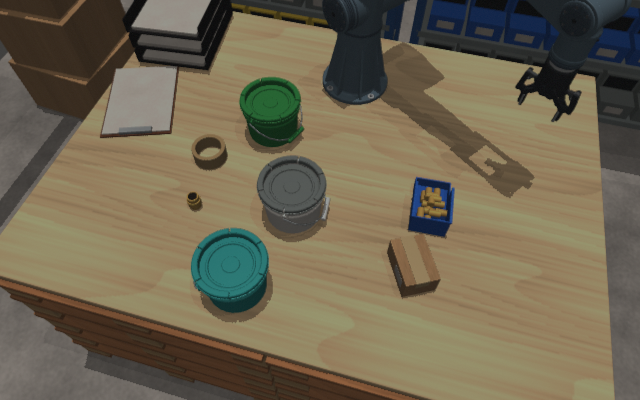

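View pics/top0.png

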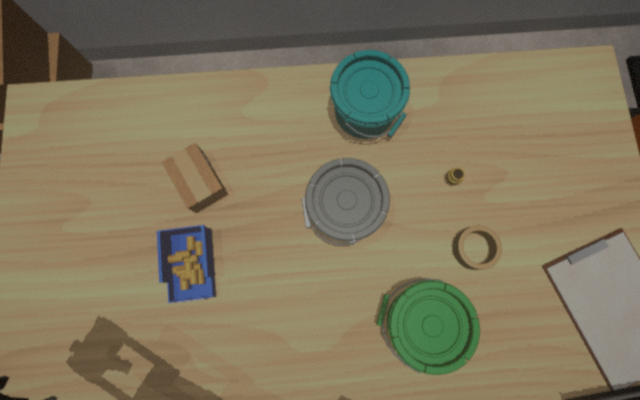

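View pics/wrist0.png

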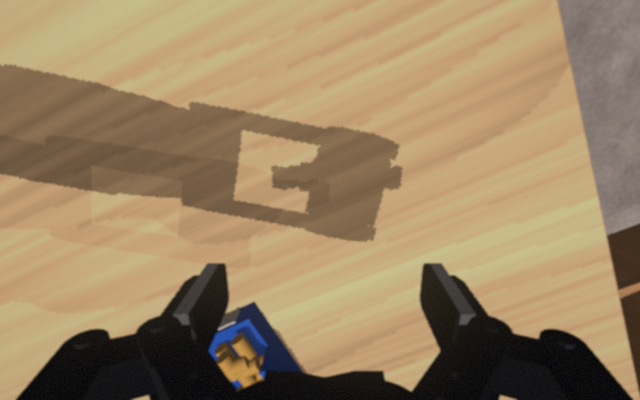

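Three things look like the pail, listed as scene / top pixels:
- Grey lid on a white body: (292,190) / (347,201)
- Green pail: (272,105) / (433,325)
- Teal pail: (230,265) / (370,90)

The description fits the grey lid on the white body. I'll check that in a close crop.

Run:
```python
import cv2,numpy as np
a=cv2.imread("pics/top0.png")[150:255,290:405]; b=cv2.imread("pics/scene0.png")[145:245,245:345]
a=cv2.resize(a,None,fx=5,fy=5,interpolation=cv2.INTER_CUBIC)
a=cv2.convertScaleAbs(a,alpha=1.6); cv2.imwrite("pics/topc.png",a)
b=cv2.resize(b,None,fx=5,fy=5,interpolation=cv2.INTER_CUBIC)
cv2.imwrite("pics/scenec.png",cv2.convertScaleAbs(b,alpha=1.6))
```

```text
(no output)
```

View pics/topc.png

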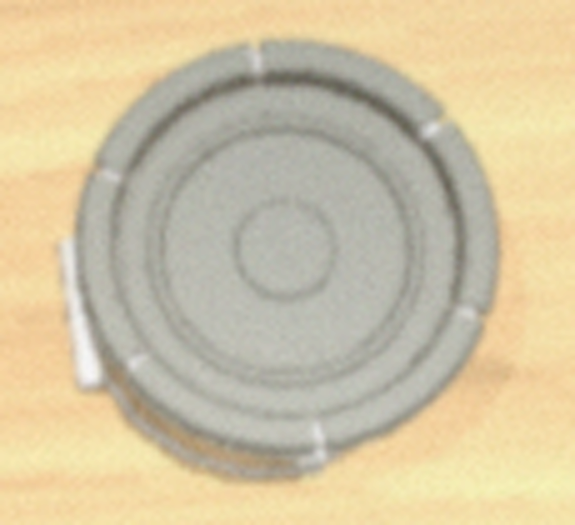

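View pics/scenec.png

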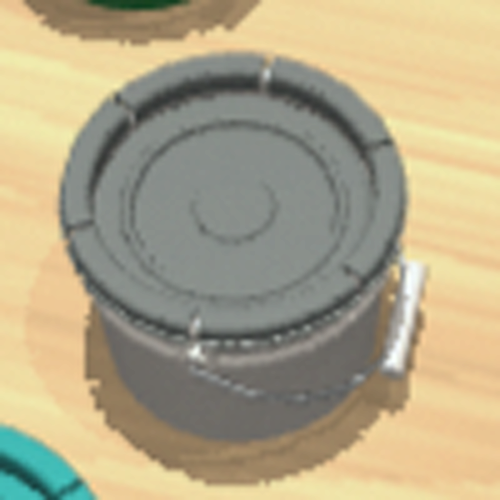

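```bash
cat > h.py <<'E'
import numpy as np
from bench import imaging
def ray(c,uv,z):
    R=np.array(c["R"]);t=np.array(c["t"]);f=200/np.tan(np.radians(c["vfov"]/2))
    d=R.T@np.array([(uv[0]-c["cx"])/f,(uv[1]-c["cy"])/f,1]); o=-R.T@t
    return o+d*(z-o[2])/d[2]
E
python3 - <<'E'
from h import *
c=imaging.camera("top")
P=np.array([(256,57),(435,128),(470,313),(320,437),(135,362),(108,175)])/5+[290-.4,150-.4]
W=np.array([ray(c,p,.14) for p in P]); print(W)
m=W.mean(0); print(m, [(np.hypot(*(w-m)[:2]), np.degrees(np.arctan2(w[1]-m[1],w[0]-m[0]))) for w in W])
print("panel",ray(c,(290-.4+285/5,150-.4+250/5),.121))
c=imaging.camera("scene")
P=np.array([(267,75),(382,143),(352,273),(195,328),(78,228),(123,108)])/5+[245-.4,145-.4]
W=np.array([ray(c,p,.14) for p in P]); m=W.mean(0); print(m, [(np.hypot(*(w-m)[:2]), np.degrees(np.arctan2(w[1]-m[1],w[0]-m[0]))) for w in W])
print("panel",ray(c,(245-.4+234/5,145-.4+209/5),.121))
E
```

```text
[[ 0.63522424 -0.04187283  0.14      ]
 [ 0.59818819 -0.11543866  0.14      ]
 [ 0.51735507 -0.12203939  0.14      ]
 [ 0.47005917 -0.05481962  0.14      ]
 [ 0.50686471  0.01927247  0.14      ]
 [ 0.58773583  0.02509324  0.14      ]]
[ 0.5525712 -0.0483008  0.14     ] [(np.float64(0.08290261482877101), np.float64(4.446972950443662)), (np.float64(0.08116897186418558), np.float64(-55.80575421365006)), (np.float64(0.08171631020869509), np.float64(-115.52824501716019)), (np.float64(0.08276913736207529), np.float64(-175.48275645954942)), (np.float64(0.08157959067788008), np.float64(124.07438219081342)), (np.float64(0.08138326359704898), np.float64(64.3999373966033))]
panel [ 0.55374656 -0.0485286   0.121     ]
[ 0.55728179 -0.0491177   0.14      ] [(np.float64(0.07678115364555552), np.float64(-176.3449928929306)), (np.float64(0.08295116746492276), np.float64(127.05042516745723)), (np.float64(0.08000687933268937), np.float64(66.07082280888807)), (np.float64(0.08529029715291758), np.float64(4.525228066287494)), (np.float64(0.0820966187811454), np.float64(-57.582460237962614)), (np.float64(0.0798836386521619), np.float64(-115.8910116314205))]
panel [ 0.55617917 -0.04975569  0.121     ]
```

The crops confirm the grey lid on the white body. In the top crop the slits are at (256,57), (435,128), (470,313), (320,437), (135,362) and (108,175), and the handle is on the left.

The top camera puts the lid axis at about (0.553, -0.0485), with section middles at 34.4° + 60k. I'll shut the gripper and go over the section at 94.4°.

```bash
cat >> h.py <<'E'
from bench import telemetry
from scipy.spatial.transform import Rotation as Ro
C=np.array([.5535,-.0485])
def go(target):
    o=telemetry.get_obs(); w,x,y,z=o["eef_rot"]; R=Ro.from_quat([x,y,z,w])
    d=R.inv().apply(np.array(target)-o["eef_pos"])/.2
    up=R.inv().apply([0,0,.01])/.2
    print("t",round(o["time_s"],2),"pos",o["eef_pos"].round(4),"F",np.round(o["wrist_force"],1),"open",round(o["opening"],2)); print("shift units",d.round(3),"zaxis",R.apply([0,0,1]).round(3))
def sec(deg,z,r=.082):
    a=np.radians(deg); go([C[0]+r*np.cos(a),C[1]+r*np.sin(a),z])
E
python3 -m pendant '[[[-0.205,-0.135,0,0,0,0],[-0.205,-0.135,0,0,0,0],[-0.205,-0.135,0,0,0,0],[-0.205,-0.135,0,0,0,0],[-0.205,-0.135,0,0,0,0],[-0.205,-0.135,0,0,0,0],[-0.205,-0.135,0,0,0,0],[-0.205,-0.135,0,0,0,0],[-0.205,-0.135,0,0,0,0],[-0.205,-0.135,0,0,0,0],[-0.205,-0.135,0,0,0,0]]]' 1
python3 -c "
from h import *
sec(94.4,.17)"
```

```text
time_s: 1.62
eef_pos: [0.5331, 0.0558, 0.2088]
eef_rot: [0.001, 0.208, 0.978, 0.001]
wrist_force: [1.1, 1.2, -0.4]
opening: 0.001
t 1.62 pos [0.5331 0.0558 0.2088] F [ 1.1  1.2 -0.4] open 0.0
shift units [-0.11  -0.075  0.194] zaxis [ 0.002  0.001 -1.   ]
```

```bash
python3 -m pendant '[[[-0.11,-0.075,0.04,0,0,0],[0,0,0.08,0,0,0],[0,0,0.06,0,0,0],[0,0,0,0,0,0]]]'
python3 -c "
from h import *
import cv2
sec(94.4,.142)
for n in ('top','scene','wrist'):
    cv2.imwrite(f'pics/{n}1.png',imaging.camera(n)['pixels'])
a=cv2.imread('pics/top1.png')[140:260,280:410];b=cv2.imread('pics/scene1.png')[120:240,230:360]
cv2.imwrite('pics/m1.png',cv2.convertScaleAbs(cv2.resize(np.hstack([a,b]),None,fx=3,fy=3,interpolation=cv2.INTER_CUBIC),alpha=1.5))
"
```

```text
time_s: 2.12
eef_pos: [0.5475, 0.0308, 0.1701]
eef_rot: [0.0, 0.21, 0.978, 0.001]
wrist_force: [-0.5, -0.3, 0.2]
opening: 0.002
t 2.12 pos [0.5475 0.0308 0.1701] F [-0.5 -0.3  0.2] open 0.0
shift units [0.006 0.011 0.14 ] zaxis [ 0.001  0.001 -1.   ]
```

View pics/m1.png

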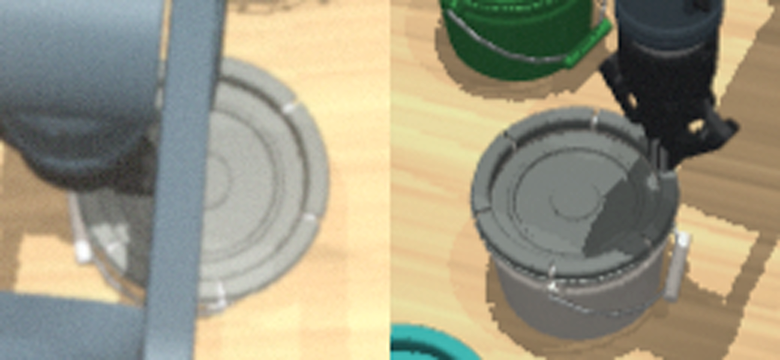

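View pics/wrist1.png

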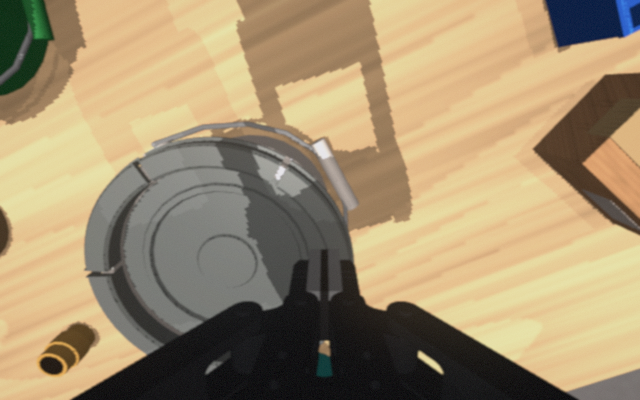

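The fingers are shut and stand over the +y side of the rim, at about (665,175) in the right-hand crop. I'll press here.

```bash
python3 -m pendant '[[[0.006,0.011,0.07,0,0,0],[0,0,0.05,0,0,0],[0,0,0.015,0,0,0],[0,0,0.015,0,0,0],[0,0,0.015,0,0,0]]]'
python3 -c "
from h import *
sec(94.4,.134)"
```

```text
time_s: 2.9
eef_pos: [0.5491, 0.0342, 0.1377]
eef_rot: [0.003, 0.209, 0.978, 0.001]
wrist_force: [0.2, -0.6, 1.0]
opening: 0.002
t 2.9 pos [0.5491 0.0342 0.1377] F [ 0.2 -0.6  1. ] open 0.0
shift units [ 0.007 -0.008  0.019] zaxis [ 0.006  0.    -1.   ]
```

```bash
python3 -m pendant '[[[0.005,-0.008,0.015,0,0,0],[0,0,0.015,0,0,0]]]'
python3 -c "
from h import *
sec(94.4,.134)"
```

```text
time_s: 3.15
eef_pos: [0.5477, 0.0329, 0.1316]
eef_rot: [0.003, 0.209, 0.978, 0.001]
wrist_force: [0.3, -0.0, -0.4]
opening: 0.001
t 3.15 pos [0.5477 0.0329 0.1316] F [ 0.3 -0.  -0.4] open 0.0
shift units [ 0.003  0.001 -0.012] zaxis [ 0.006  0.    -1.   ]
```

TCP is at 0.1316, below the shut height, yet there is no force. I'll look before pressing further.

```bash
python3 -c "
from h import *
import cv2
for n in ('scene','wrist'):
    cv2.imwrite(f'pics/{n}2.png',imaging.camera(n)['pixels'])
b=cv2.imread('pics/scene2.png')[130:230,250:350]; a=cv2.imread('pics/wrist2.png')[100:400,100:400]
cv2.imwrite('pics/m2.png',cv2.convertScaleAbs(np.hstack([cv2.resize(b,(500,500),interpolation=cv2.INTER_CUBIC),a if 0 else cv2.resize(a,(300,500))]),alpha=1.5))
"
```

```text
(no output)
```

View pics/m2.png

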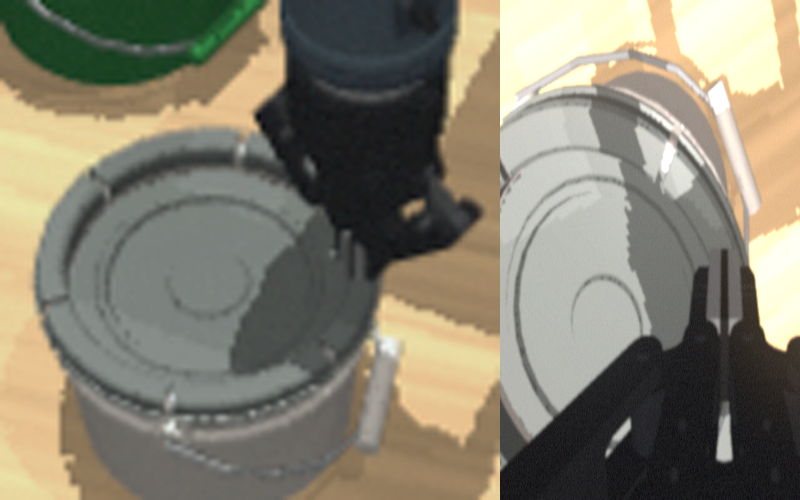

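View pics/wrist2.png

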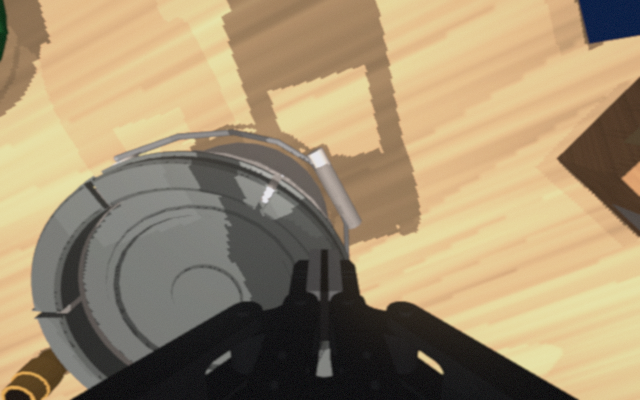

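```bash
python3 -m pendant '[[[0,0,0.008,0,0,0]]]'
python3 -m pendant '[[[0,0,0.008,0,0,0]]]'
```

```text
time_s: 3.38
eef_pos: [0.5478, 0.0329, 0.1299]
eef_rot: [0.003, 0.209, 0.978, 0.001]
wrist_force: [0.4, -1.1, -0.1]
opening: 0.001
time_s: 3.5
eef_pos: [0.5478, 0.0329, 0.1283]
eef_rot: [0.003, 0.209, 0.978, 0.001]
wrist_force: [-0.1, 0.9, 0.7]
opening: -0.001
```

```bash
python3 -c "
from h import *
import cv2
p=telemetry.get_obs()['eef_pos']
ims=[]
for n in ('scene','wrist'):
    c=imaging.camera(n); f=200/np.tan(np.radians(c['vfov']/2)); R=np.array(c['R']);t=np.array(c['t'])
    pj=lambda X:(lambda x:(x[0]/x[2]*f+c['cx'],x[1]/x[2]*f+c['cy']))(R@X+t)
    im=c['pixels'].copy(); x=pj(p); print(n,x)
    th=np.linspace(0,2*np.pi,90)
    S=6;b=(int(x[0])-(50 if n=='scene' else 60),int(x[1])-50); w=110
    if n=='wrist': S=4; b=(200,100);w=170
    cr=cv2.resize(im[b[1]:b[1]+w*5//6,b[0]:b[0]+w],None,fx=S,fy=S,interpolation=cv2.INTER_CUBIC); cr=cv2.convertScaleAbs(cr,alpha=1.6)
    D=lambda X,col:cv2.circle(cr,tuple(int(round((v-b0)*S)) for v,b0 in zip(pj(X),b)),2,col,-1)
    D(p,(0,0,255))
    for a in th:
        for r,col in ((.0735,(255,0,0)),(.091,(0,255,0))): D(np.array([C[0]+r*np.cos(a),C[1]+r*np.sin(a),.14]),col)
    cv2.imwrite(f'pics/{n}3.png',cr)
"
```

```text
scene (np.float64(322.7071694856115), np.float64(189.37248577071819))
wrist (np.float64(324.8767031645619), np.float64(245.8486031400677))
```

View pics/scene3.png

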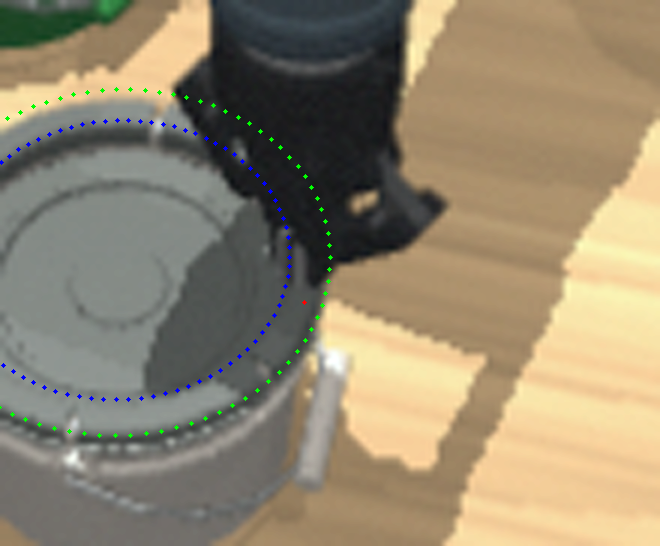

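View pics/wrist3.png

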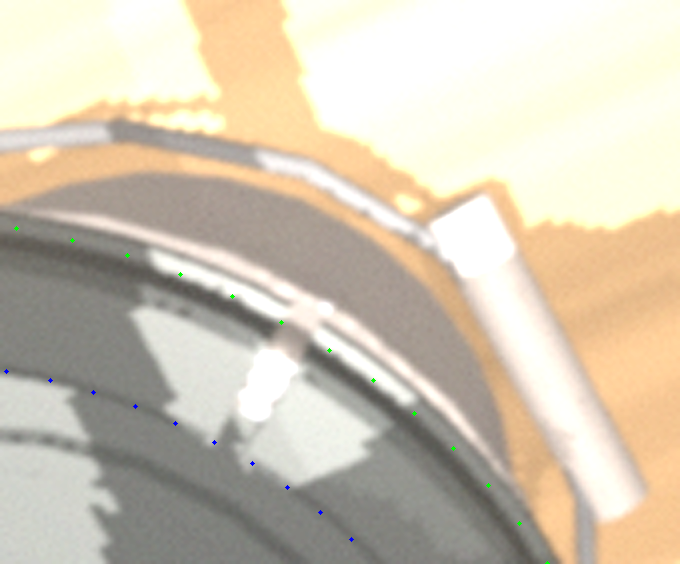

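Projected into the picture, the TCP mark (305,300) lies on the rim section, but the visible fingertips end a little above it. So the fingers are probably still short of the rim. I'll carry on in small steps and watch the force.

```bash
for i in 1 ; do python3 -m pendant '[[[0,0,0.008,0,0,0]]]' | grep -E "pos|force"; done
python3 -m pendant '[[[0,0,0.008,0,0,0]]]'| grep -E "pos|force"
python3 -m pendant '[[[0,0,0.008,0,0,0]]]'| grep -E "pos|force"
```

```text
eef_pos: [0.5478, 0.0329, 0.1266]
wrist_force: [-0.2, 0.7, -0.3]
eef_pos: [0.5478, 0.0329, 0.1249]
wrist_force: [-0.1, 1.7, 0.1]
eef_pos: [0.5479, 0.0329, 0.1233]
wrist_force: [-0.1, -0.7, -0.6]
```

```bash
python3 -c "
from h import *
import cv2
im=imaging.camera('scene')['pixels']
cv2.imwrite('pics/s4.png',cv2.convertScaleAbs(cv2.resize(im[140:215,265:365],None,fx=7,fy=7,interpolation=cv2.INTER_CUBIC),alpha=2.2))
im=imaging.camera('wrist')['pixels']
cv2.imwrite('pics/w4.png',cv2.convertScaleAbs(cv2.resize(im[200:400,210:440],None,fx=3,fy=3,interpolation=cv2.INTER_CUBIC),alpha=2.2))
"
```

```text
(no output)
```

View pics/s4.png

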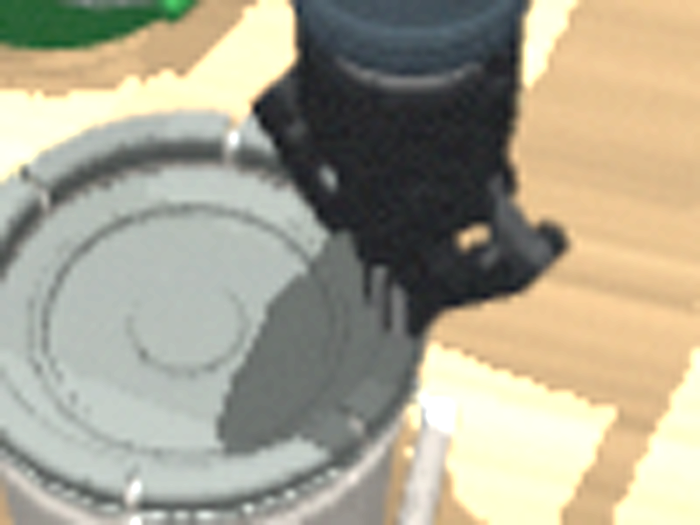

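View pics/w4.png

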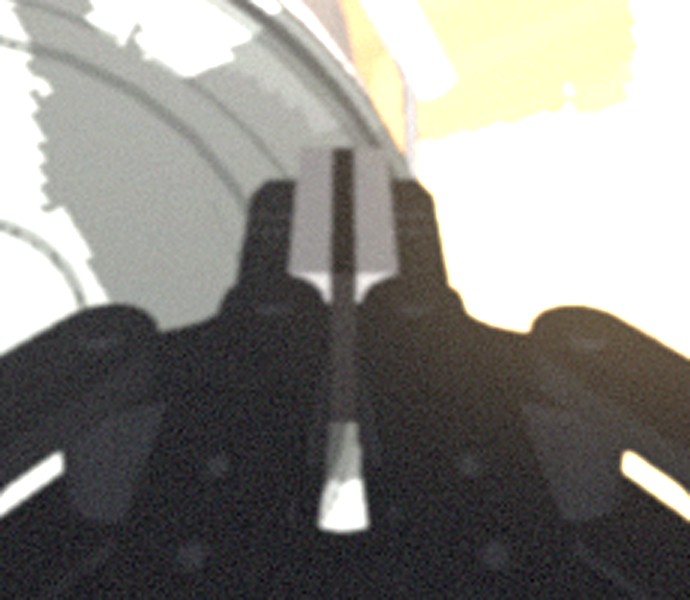

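```bash
python3 -c "
from h import *
for n in ('scene','wrist'):
    c=imaging.camera(n); f=200/np.tan(np.radians(c['vfov']/2)); R=np.array(c['R']);t=np.array(c['t'])
    p=telemetry.get_obs()['eef_pos']
    for dz in (0,.005,.01,.015,.02,.03):
      for q in ((0,0),(.011,0)):
        x=R@(p+[q[0]*.911,-q[0]*.413,dz])+t; u=x[:2]/x[2]*f+[c['cx'],c['cy']]
        print(n,dz,q[0],u.round(1),((u-[265,140])*7).round() if n=='scene' else ((u-[210,200])*3).round())
"
```

```text
scene 0 0 [322.7 190.5] [404. 353.]
scene 0 0.011 [320.  193.1] [385. 372.]
scene 0.005 0 [322.7 189.4] [404. 346.]
scene 0.005 0.011 [320.  192.1] [385. 364.]
scene 0.01 0 [322.7 188.3] [404. 338.]
scene 0.01 0.011 [320. 191.] [385. 357.]
scene 0.015 0 [322.8 187.2] [404. 330.]
scene 0.015 0.011 [320.  189.9] [385. 349.]
scene 0.02 0 [322.8 186.1] [405. 323.]
scene 0.02 0.011 [320.1 188.8] [385. 342.]
scene 0.03 0 [322.8 183.9] [405. 307.]
scene 0.03 0.011 [320.1 186.6] [386. 326.]
wrist 0 0 [324.8 245.6] [345. 137.]
wrist 0 0.011 [324.7 263.6] [344. 191.]
wrist 0.005 0 [324.9 249.8] [345. 150.]
wrist 0.005 0.011 [324.8 268.2] [344. 205.]
wrist 0.01 0 [325.  254.3] [345. 163.]
wrist 0.01 0.011 [324.8 273.1] [344. 219.]
wrist 0.015 0 [325. 259.] [345. 177.]
wrist 0.015 0.011 [324.9 278.2] [345. 235.]
wrist 0.02 0 [325.1 264. ] [345. 192.]
wrist 0.02 0.011 [324.9 283.7] [345. 251.]
wrist 0.03 0 [325.2 275. ] [346. 225.]
wrist 0.03 0.011 [325.1 295.6] [345. 287.]
```

```bash
python3 -m pendant '[[[0,0,0.008,0,0,0]]]' | grep -E "pos|force"
python3 -m pendant '[[[0,0,0.008,0,0,0]]]'| grep -E "pos|force"
python3 -m pendant '[[[0,0,0.008,0,0,0]]]'| grep -E "pos|force"
```

```text
eef_pos: [0.548, 0.0329, 0.1218]
wrist_force: [0.7, 0.3, 0.6]
eef_pos: [0.5481, 0.0329, 0.1201]
wrist_force: [0.5, -0.6, -0.3]
eef_pos: [0.548, 0.0329, 0.1184]
wrist_force: [-0.7, -0.7, -0.0]
```

```bash
python3 -c "
from h import *
import cv2
im=imaging.camera('scene')['pixels']
a=cv2.resize(im[165:205,290:345],None,fx=12,fy=12,interpolation=cv2.INTER_CUBIC)
cv2.imwrite('pics/s5.png',cv2.convertScaleAbs(a,alpha=3.2))
im=imaging.camera('wrist')['pixels']
cv2.imwrite('pics/w5.png',cv2.convertScaleAbs(cv2.resize(im[150:400,200:450],None,fx=2.4,fy=2.4,interpolation=cv2.INTER_CUBIC),alpha=3))
"
```

```text
(no output)
```

View pics/s5.png

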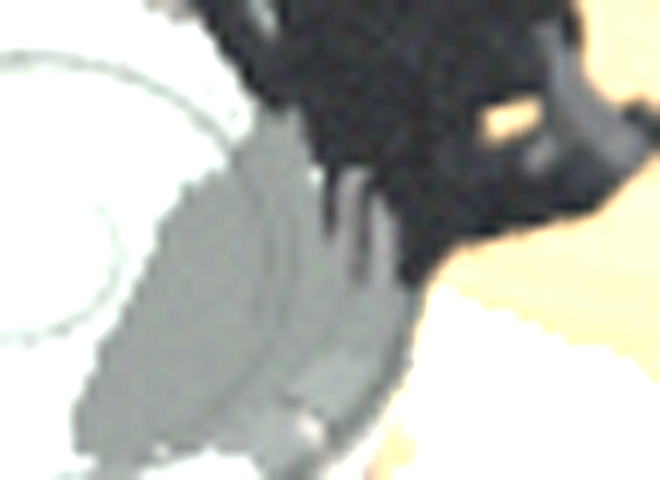

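View pics/w5.png

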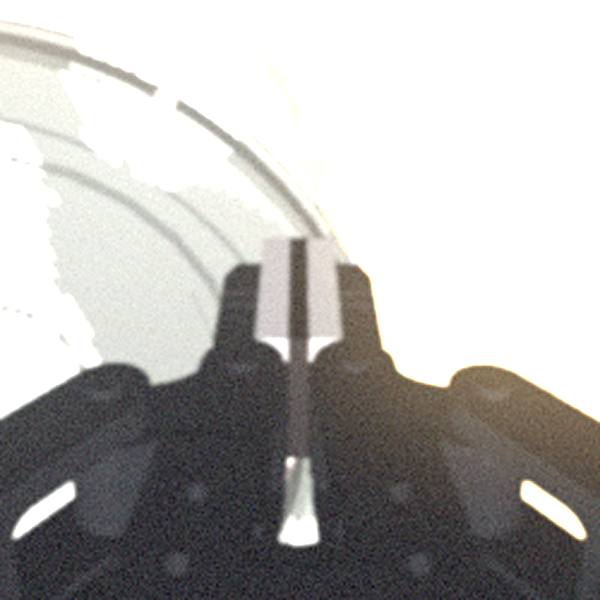

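Both cameras put the shut fingertips about 20 mm behind the reported TCP, so the tips are only now reaching the rim top. I'll carry on in small steps.

```bash
python3 -m pendant '[[[0,0,0.008,0,0,0]]]' | grep -E "pos|force"
python3 -m pendant '[[[0,0,0.008,0,0,0]]]'| grep -E "pos|force"
python3 -m pendant '[[[0,0,0.008,0,0,0]]]'| grep -E "pos|force"
python3 -m pendant '[[[0,0,0.008,0,0,0]]]'| grep -E "pos|force"
```

```text
eef_pos: [0.5481, 0.033, 0.1172]
wrist_force: [-3.1, 0.3, 7.7]
eef_pos: [0.5481, 0.033, 0.1163]
wrist_force: [-3.8, -0.2, 5.2]
eef_pos: [0.5481, 0.033, 0.1151]
wrist_force: [-0.9, -0.3, 1.9]
eef_pos: [0.5482, 0.033, 0.1133]
wrist_force: [0.2, -0.5, 0.9]
```

The tips made contact at TCP 0.118, the force peaked near 8 N and then dropped, so the section has snapped. One more push should confirm it has bottomed.

```bash
python3 -m pendant '[[[0,0,0.008,0,0,0]]]' | grep -E "time|pos|force"
python3 -m pendant '[[[0,0,0.008,0,0,0]]]'| grep -E "time|pos|force"
```

```text
time_s: 5.28
eef_pos: [0.5482, 0.033, 0.1114]
wrist_force: [0.0, 0.1, 3.2]
time_s: 5.4
eef_pos: [0.5484, 0.0332, 0.1112]
wrist_force: [-8.8, 1.3, 21.9]
```

Bottomed at TCP 0.1112 with 22 N. I'll lift and go on to 154.4°.

```bash
python3 -m pendant '[[[0,0,-0.06,0,0,0],[0,0,-0.07,0,0,0]]]' | grep -E "time|pos|force"
python3 -c "
from h import *
sec(154.4,.128)
import cv2
im=imaging.camera('scene')['pixels']
cv2.imwrite('pics/s6.png',cv2.convertScaleAbs(cv2.resize(im[140:245,240:345],None,fx=5,fy=5,interpolation=cv2.INTER_CUBIC),alpha=2))"
```

```text
time_s: 5.65
eef_pos: [0.5476, 0.0332, 0.1372]
wrist_force: [0.7, -0.6, -0.6]
t 5.65 pos [0.5476 0.0332 0.1372] F [ 0.7 -0.6 -0.6] open -0.0
shift units [ 0.216 -0.35   0.044] zaxis [ 0.005  0.001 -1.   ]
```

View pics/s6.png

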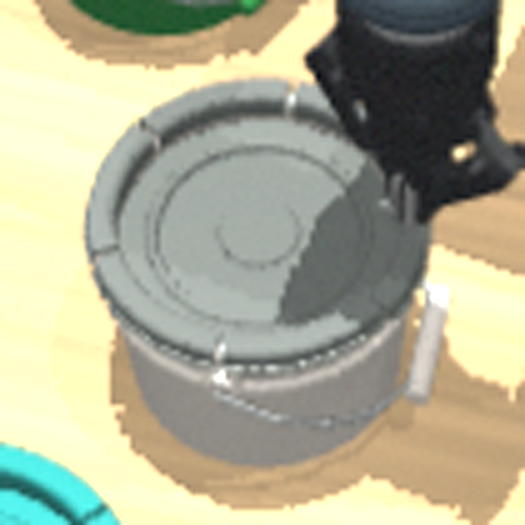

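The pressed section now sits lower than its neighbour, with a step at about (378,308), and the pail hasn't moved. Next is 154.4°.

```bash
python3 -m pendant '[[[0.072,-0.117,0,0,0,0],[0.072,-0.117,0,0,0,0],[0.072,-0.117,0,0,0,0],[0,0,0,0,0,0]]]' | grep -E "time|pos|force"
python3 -c "
from h import *
sec(154.4,.12)"
```

```text
time_s: 6.2
eef_pos: [0.4808, -0.0147, 0.1407]
wrist_force: [0.5, -0.2, -0.6]
t 6.2 pos [ 0.4808 -0.0147  0.1407] F [ 0.5 -0.2 -0.6] open -0.0
shift units [0.01  0.004 0.103] zaxis [ 0.013 -0.001 -1.   ]
```

```bash
python3 -m pendant '[[[0.01,0.004,0.05,0.0017,0.0038,0],[0,0,0.053,0,0,0],[0,0,0.01,0,0,0],[0,0,0.01,0,0,0],[0,0,0.01,0,0,0]]]' | grep -E "time|pos|force"
python3 -m pendant '[[[0,0,0.01,0,0,0],[0,0,0.01,0,0,0]]]' | grep -E "time|pos|force"
python3 -c "
from h import *
sec(154.4,.1112)"
```

```text
time_s: 6.82
eef_pos: [0.481, -0.0121, 0.1124]
wrist_force: [0.0, -0.4, -0.3]
time_s: 7.08
eef_pos: [0.4811, -0.0119, 0.1111]
wrist_force: [-13.0, 1.0, 28.4]
t 7.08 pos [ 0.4811 -0.0119  0.1111] F [-13.    1.   28.4] open -0.0
shift units [ 0.005 -0.008 -0.   ] zaxis [-0.003 -0.001 -1.   ]
```

Bottomed at 0.1111. Next is 214.4°.

```bash
python3 -m pendant '[[[0,0,-0.06,0,0,0],[0,0,-0.07,0,0,0]]]' | grep -E "time|pos|force"
python3 -c "
from h import *
sec(214.4,.135)"
```

```text
time_s: 7.32
eef_pos: [0.4809, -0.0115, 0.1375]
wrist_force: [0.3, -0.4, 0.1]
t 7.33 pos [ 0.4809 -0.0115  0.1375] F [ 0.3 -0.4  0.1] open -0.0
shift units [-0.191 -0.371  0.013] zaxis [-0.004 -0.001 -1.   ]
```

```bash
python3 -m pendant '[[[-0.064,-0.124,0,0,0,0],[-0.064,-0.124,0,0,0,0],[-0.064,-0.124,0,0,0,0],[0,0,0,0,0,0]]]' | grep -E "time|pos|force"
python3 -c "
from h import *
sec(214.4,.12)"
```

```text
time_s: 7.82
eef_pos: [0.4884, -0.0972, 0.141]
wrist_force: [0.0, -0.1, -0.2]
t 7.83 pos [ 0.4884 -0.0972  0.141 ] F [ 0.  -0.1 -0.2] open -0.0
shift units [0.017 0.006 0.105] zaxis [ 0.001 -0.002 -1.   ]
```

```bash
python3 -m pendant '[[[0.017,0.006,0.05,0,0,0],[0,0,0.05,0,0,0],[0,0,0.01,0,0,0],[0,0,0.01,0,0,0]]]' | grep -E "time|pos|force"
python3 -m pendant '[[[0,0,0.01,0,0,0]]]' | grep -E "time|pos|force"
python3 -m pendant '[[[0,0,0.01,0,0,0]]]' | grep -E "time|pos|force"
python3 -c "
from h import *
sec(214.4,.1112)"
```

```text
time_s: 8.32
eef_pos: [0.485, -0.0926, 0.1157]
wrist_force: [-1.1, -3.3, 3.7]
time_s: 8.45
eef_pos: [0.4851, -0.0923, 0.1137]
wrist_force: [0.3, -0.2, -0.0]
time_s: 8.57
eef_pos: [0.4851, -0.0919, 0.1115]
wrist_force: [-0.0, -0.1, 0.1]
t 8.57 pos [ 0.4851 -0.0919  0.1115] F [-0.  -0.1  0.1] open 0.0
shift units [-0.009 -0.012  0.001] zaxis [ 0.    -0.002 -1.   ]
```

```bash
python3 -m pendant '[[[0,0,0.008,0,0,0]]]' | grep -E "time|pos|force"
python3 -m pendant '[[[0,0,-0.06,0,0,0],[0,0,-0.07,0,0,0]]]' | grep -E "time|pos|force"
python3 -c "
from h import *
sec(274.4,.135)"
```

```text
time_s: 8.7
eef_pos: [0.4852, -0.092, 0.1112]
wrist_force: [-10.3, 2.0, 23.8]
time_s: 8.95
eef_pos: [0.4846, -0.0913, 0.1373]
wrist_force: [0.5, -0.3, 0.3]
t 8.95 pos [ 0.4846 -0.0913  0.1373] F [ 0.5 -0.3  0.3] open -0.0
shift units [-0.422 -0.028  0.011] zaxis [-0.002 -0.001 -1.   ]
```

```bash
python3 -m pendant '[[[-0.14,-0.01,0,0,0,0],[-0.14,-0.01,0,0,0,0],[-0.14,-0.01,0,0,0,0],[0,0,0,0,0,0]]]' | grep -E "time|pos|force"
python3 -c "
from h import *
sec(274.4,.12)
import cv2
im=imaging.camera('scene')['pixels']
cv2.imwrite('pics/s7.png',cv2.convertScaleAbs(cv2.resize(im[140:245,240:345],None,fx=5,fy=5,interpolation=cv2.INTER_CUBIC),alpha=2))"
```

```text
time_s: 9.45
eef_pos: [0.563, -0.1316, 0.1416]
wrist_force: [-0.4, -0.6, -0.4]
t 9.45 pos [ 0.563  -0.1316  0.1416] F [-0.4 -0.6 -0.4] open -0.0
shift units [ 0.018 -0.     0.108] zaxis [ 0.003 -0.003 -1.   ]
```

View pics/s7.png

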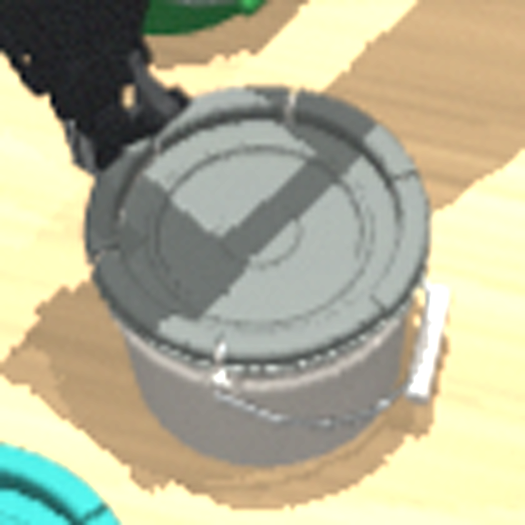

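The pail hasn't moved: the handle is still at (430,340). The far three sections now sit low. Continuing at 274.4°.

```bash
python3 -m pendant '[[[0.014,0,0.054,0,0,0],[0,0,0.05,0,0,0],[0,0,0.01,0,0,0],[0,0,0.01,0,0,0]]]' | grep -E "time|pos|force"
python3 -m pendant '[[[0,0,0.01,0,0,0]]]' | grep -E "time|pos|force"
python3 -m pendant '[[[0,0,0.01,0,0,0]]]' | grep -E "time|pos|force"
python3 -c "
from h import *
sec(274.4,.1112)"
```

```text
time_s: 10.0
eef_pos: [0.5574, -0.1285, 0.1161]
wrist_force: [0.4, -0.1, 5.4]
time_s: 10.12
eef_pos: [0.5574, -0.1285, 0.1143]
wrist_force: [0.3, 0.0, -0.1]
time_s: 10.25
eef_pos: [0.5571, -0.1283, 0.112]
wrist_force: [-0.5, 0.1, -0.2]
t 10.25 pos [ 0.5571 -0.1283  0.112 ] F [-0.5  0.1 -0.2] open -0.0
shift units [-0.016 -0.004  0.004] zaxis [ 0.002 -0.003 -1.   ]
```

```bash
python3 -m pendant '[[[0,0,0.01,0,0,0]]]' | grep -E "time|pos|force"
python3 -m pendant '[[[0,0,-0.06,0,0,0],[0,0,-0.07,0,0,0]]]' | grep -E "time|pos|force"
python3 -c "
from h import *
sec(334.4,.135)"
```

```text
time_s: 10.38
eef_pos: [0.5572, -0.1285, 0.1111]
wrist_force: [-6.7, 1.7, 19.5]
time_s: 10.62
eef_pos: [0.5563, -0.1279, 0.1369]
wrist_force: [1.0, -0.1, -0.8]
t 10.62 pos [ 0.5563 -0.1279  0.1369] F [ 1.  -0.1 -0.8] open -0.0
shift units [-0.239  0.343  0.009] zaxis [-0.001 -0.002 -1.   ]
```

```bash
python3 -m pendant '[[[-0.08,0.112,0,0,0,0],[-0.08,0.112,0,0,0,0],[-0.08,0.112,0,0,0,0],[0,0,0,0,0,0]]]' | grep -E "time|pos|force"
python3 -c "
from h import *
sec(334.4,.12)"
```

```text
time_s: 11.12
eef_pos: [0.6304, -0.0851, 0.141]
wrist_force: [-0.4, 0.7, -1.0]
t 11.12 pos [ 0.6304 -0.0851  0.141 ] F [-0.4  0.7 -1. ] open 0.0
shift units [ 0.016 -0.001  0.105] zaxis [ 0.004 -0.004 -1.   ]
```

```bash
python3 -m pendant '[[[0.012,0,0.054,0,0,0],[0,0,0.05,0,0,0],[0,0,0.01,0,0,0],[0,0,0.01,0,0,0]]]' | grep -E "time|pos|force"
python3 -m pendant '[[[0,0,0.01,0,0,0]]]' | grep -E "time|pos|force"
python3 -m pendant '[[[0,0,0.01,0,0,0]]]' | grep -E "time|pos|force"
python3 -m pendant '[[[0,0,0.008,0,0,0]]]' | grep -E "time|pos|force"
python3 -m pendant '[[[0,0,-0.06,0,0,0],[0,0,-0.07,0,0,0]]]' | grep -E "time|pos|force"
python3 -c "
from h import *
sec(34.4,.135)"
```

```text
time_s: 11.62
eef_pos: [0.6271, -0.0848, 0.1162]
wrist_force: [0.4, 2.4, 6.0]
time_s: 11.75
eef_pos: [0.627, -0.0849, 0.1144]
wrist_force: [1.2, 0.2, 0.4]
time_s: 11.88
eef_pos: [0.6266, -0.0853, 0.1121]
wrist_force: [0.7, -0.6, -0.1]
time_s: 12.0
eef_pos: [0.6267, -0.0854, 0.1113]
wrist_force: [-3.6, 3.5, 13.6]
time_s: 12.25
eef_pos: [0.6255, -0.0854, 0.1369]
wrist_force: [-1.4, -0.1, 0.6]
t 12.25 pos [ 0.6255 -0.0854  0.1369] F [-1.4 -0.1  0.6] open -0.0
shift units [0.187 0.373 0.008] zaxis [ 0.002 -0.002 -1.   ]
```

```bash
python3 -m pendant '[[[0.063,0.122,0,0,0,0],[0.063,0.122,0,0,0,0],[0.063,0.122,0,0,0,0],[0,0,0,0,0,0]]]' | grep -E "time|pos|force"
python3 -c "
from h import *
sec(34.4,.12)"
```

```text
time_s: 12.75
eef_pos: [0.6221, -0.0027, 0.1414]
wrist_force: [-0.6, -0.6, 0.1]
t 12.75 pos [ 0.6221 -0.0027  0.1414] F [-0.6 -0.6  0.1] open 0.0
shift units [0.006 0.001 0.107] zaxis [ 0.007 -0.004 -1.   ]
```

```bash
python3 -m pendant '[[[0.005,0,0.054,0,0.002,0],[0,0,0.05,0,0,0],[0,0,0.01,0,0,0],[0,0,0.01,0,0,0]]]' | grep -E "time|pos|force"
python3 -m pendant '[[[0,0,0.01,0,0,0]]]' | grep -E "time|pos|force"
python3 -m pendant '[[[0,0,0.01,0,0,0]]]' | grep -E "time|pos|force"
python3 -m pendant '[[[0,0,0.008,0,0,0]]]' | grep -E "time|pos|force"
python3 -m pendant '[[[0,0,-0.06,0,0,0],[0,0,-0.07,0,0,0],[0,0,-0.25,0,0,0],[0,0,-0.25,0,0,0]]]' | grep -E "time|pos|force"
```

```text
time_s: 13.25
eef_pos: [0.6215, -0.0044, 0.1159]
wrist_force: [-1.6, 2.7, 4.6]
time_s: 13.38
eef_pos: [0.6217, -0.0048, 0.1138]
wrist_force: [0.3, -0.4, -0.7]
time_s: 13.5
eef_pos: [0.6217, -0.0053, 0.1116]
wrist_force: [-0.6, -0.1, 0.2]
time_s: 13.62
eef_pos: [0.6219, -0.0053, 0.1112]
wrist_force: [-5.9, 2.7, 17.0]
time_s: 14.12
eef_pos: [0.6191, -0.0054, 0.2369]
wrist_force: [0.7, 0.4, 0.2]
```

All six have been pressed. I'll back away and check from all three views.

```bash
python3 -m pendant '[[[0.205,0.135,0,0,0,0],[0.205,0.135,0,0,0,0],[0.205,0.135,0,0,0,0],[0.205,0.135,0,0,0,0],[0.205,0.135,0,0,0,0],[0.205,0.135,0,0,0,0],[0.205,0.135,0,0,0,0],[0.205,0.135,0,0,0,0],[0,0,0,0,0,0]]]' | grep -E "time|pos|force"
python3 -c "
from h import *
import cv2
a=imaging.camera('scene')['pixels'];b=imaging.camera('top')['pixels']
cv2.imwrite('pics/scene8.png',a);cv2.imwrite('pics/top8.png',b)
f=lambda im:cv2.resize(im,(400,400),interpolation=cv2.INTER_CUBIC)
cv2.imwrite('pics/m8.png',cv2.convertScaleAbs(np.hstack([f(a[145:245,245:345]),f(b[150:255,295:400])]),alpha=1.8))
A=cv2.imread('pics/scene0.png');B=cv2.imread('pics/top0.png')
cv2.imwrite('pics/m80.png',cv2.convertScaleAbs(np.hstack([f(A[145:245,245:345]),f(B[150:255,295:400])]),alpha=1.8))"
```

```text
time_s: 15.25
eef_pos: [0.407, 0.3336, 0.2493]
wrist_force: [0.7, -0.5, -0.7]
```

View pics/m8.png

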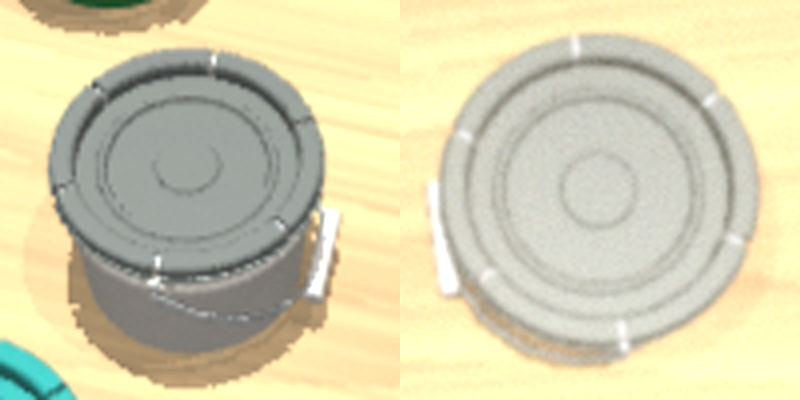

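View pics/m80.png

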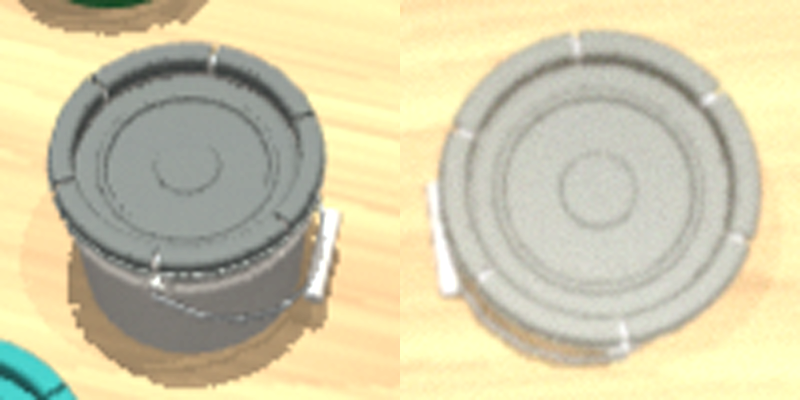

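View pics/scene8.png

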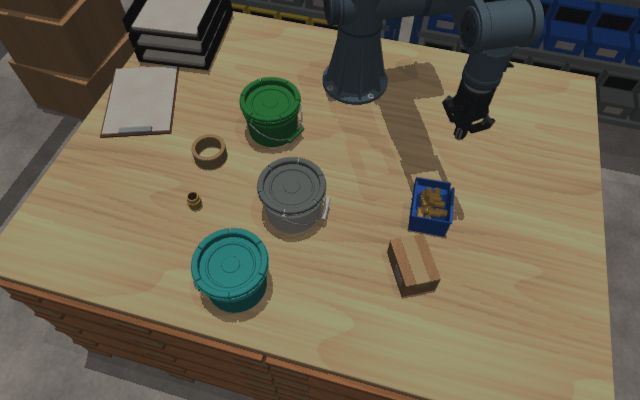

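View pics/top8.png

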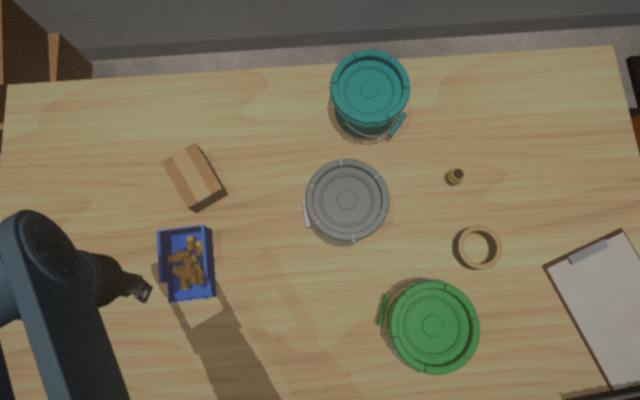

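The rim is now level all round: the upper edge in the scene crop dropped from row 42 to row 48, and there are no steps at any slit. The pail, handle and bystanders are at the same pixels as before, and the arm is clear. I'll hand in.

```bash
python3 -c "
from bench import ctrl
print(ctrl.hand_in())"
```

```text
the job is handed in; nothing more can be done
None
```

I pressed all six sections of the grey lid down with the shut fingertips, one at a time, and handed the job in at about 15 s with the arm clear of the pail. No verdict was reported.

- **Sections:** every section stopped at the same height, TCP z 0.111, against 14 to 28 N. On five I saw the resistance rise to 4–8 N and drop away as it snapped. On the second (the one at 154°) I took no reading on the way down, so that one rests on the matching stop height and the pictures.
- **Final pictures:** the rim looks level all round, with no steps at the slits. The pail, its handle and the other things on the bench show no visible shift from the first pictures.
- **One disagreement:** the shut fingertips met the rim about 22 mm behind the reported TCP, not at it. I found this from the cameras and by feeling for contact during the first press, and used the real contact height for the rest.
- **Sideways force:** at the bottom of the presses I read up to about 13 N sideways at the wrist. It did not visibly move the pail.

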